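Catch the photometer lid and lower it shut

ROBOT

A 6-joint arm with a two-finger parallel gripper is mounted at the origin on the work surface. World frame = base frame: x ahead of the robot, y to its left, z up, the work surface at z = 0. Lengths are in mm, angles in rad, forces in N, time in s.
With the tool pointing down it reaches from about 350 to 775 mm from the base axis. Payload 7.3 kg.
Tool frame: the origin (TCP) lies at the very end of the fingers, on their centre line; the grasp point (between the pads) lies 19 mm behind it; z points along the fingers, y is the line along which they close (so a half turn about z gives the same grasp; the last joint's range is limited). The gripper opens to 92 mm and grips with 3 to 60 N. Pads are 19 mm wide; open, the fingers measure 130 mm over their backs; the gripper's body (75 mm by 190 mm) begins 47 mm behind the grasp point.
Start: joints at [-1.391, 0.342, 1.524, -0, 1.275, -0.146], TCP at [168.058, -497.395, 226.741] pointing down, gripper open.
Joint ranges: [-2.53, 2.53], [-0.77, 2.02], [0.04, 2.7], [-1, 4.14], [0.28, 2.66], [-3.11, 3.11]. Speed limits (rad/s): [2.57, 2.57, 3.14, 3.14, 3.14, 3.14].

INTERFACE

Orientations are given as [roll, pitch, yaw] about the fixed x, y, z axes, in that order (R = Rz(yaw) Ry(pitch) Rx(roll)).
In Python, from plant import get_obs, vision, workorder gives the robot as it stands.
- The arm moves only by the shell command python3 -m pendant 'ROWS' [OPENING]. ROWS is a JSON object of lists of equal length, an entry for each row: "dp": the shift along the tool's x, y, z in m, a list of three; "rotation": the turn, a rotation vector about the tool's x, y, z in rad, a list of three. A call has 1 to 8 rows; each row is the pose to reach, as a shift and turn from the pose commanded when the call began, along the tool's axes at that moment; what a row does not reach only later rows make up. A row lasts 1/8 s, in which the tool goes at most 62.5 mm and 10.7 degrees, less where a joint would pass 70% of its speed; a pose out of reach is approached as far as the arm can. A call with a gripper value outside its range is refused whole. OPENING is the finger opening in m, from 0 to 0.0918, set as the call begins (- or left out, the last holds). The fingers move at their own pace and stop on an object; the grip force is fixed at half the most. Time passes only in rows, so rows that repeat a pose let the fingers close. It gives the time, the measured TCP pose, the force, the opening and the grip force at its end, in the units of the state.
- get_obs(): the state, without advancing time (a new reading comes with each control period).
- vision.capture(name): name is "side" or "top"; returns a dict with "pixels" (384x512x3 uint8, red, green, blue), "vfov" (degrees; the focal length in pixels is half the picture's height over the tangent of half this angle, whatever the lens; pixels are square), "cx", "cy" (the principal point, pixels), "pose" (4x4, takes a point from camera to world coordinates). Camera axes: x right, y up, looking along -z (the intrinsics and any distortion apply to the point x, -y, -z); pixel columns grow to the right and rows downward; lengths in mm; the calibration is good to about 2 mm. A picture is of the moment at which its call begins. There is no depth.
- workorder.close_job(): hands the job in; it is judged then, once.
The state is a dict: "time": time; "joint_positions": joint angles; "dq": joint speeds; "tau": joint torques, N m; "tool_pos": TCP position; "tcp_rot": TCP orientation; "contact_force": force on the tool from outside, world axes, zero at the start; "moment": the same for the moment, N m; "grip_width": finger opening in mm; "finger_force": force on a finger pad.
Only numpy, scipy, OpenCV 4.12 (cv2) and the standard library are available. Lean on these libraries where they do the work, as an engineer would, in place of code of your own. Each camera call takes 0.05 s, during which the arm holds its last target. There are 200 camera calls.

TASK

The lid of the cuvette photometer is thrown back on its stop, and its worn hinge no longer holds it up on the way down. Tip the lid forward, catch it on a finger while it is still well open and let it down on that finger, without ever gripping it, until it lies fully shut with no drop or bump, then take the hand away. Leave the cuvette in its holder and everything else on the bench as it stands.

Things in the scene. Friction and masses are not known exactly. Their poses are not given: they have to be found in the camera images.
- photometer: white cuvette photometer, fixed, 250 mm deep (x) by 280 wide (y), top at 105 mm. Origin: centre of its underside; x points from its front to its back, front face at x = -125 mm. The lid covers the sample compartment front left (centre line y = +50); a console with a sloping screen, up to 105 mm high, is front right (y -140 to -15); behind the hinge lies the flat optics housing, 105 high
- lid (a joint): hinge of the lid, rad: 0 = fully shut, flat on the housing; 1.57 = upright; 1.9 = thrown back on its stop, where it rests at first. The axis lies along the photometer's y. The hinge has only slight drag: tipped forward of upright the lid falls shut by its own weight (0.17 to 0.3 kg, centre of mass at mid length) in under a second; tipped back it falls on its stop
- lid_hinge (a point): middle of the lid's hinge axis: 112 mm above the bench, at x = -15, y = +50 mm of the photometer. It turns with the lid; at joint 0 its axes are parallel to the photometer's; the lid runs along its -x
- lid_lip (a point): middle of the lid's lower front edge, 140 mm from the hinge along the lid's -x, 7 mm below the axis. The lid is a flat slab, 128 mm wide (y), 14 thick (upper 8 mm grey cover, lower 6 mm black liner), from 8 to 140 mm from the axis. Shut, its underside is 105 mm above the bench and it overhangs the front face by 30 mm as a finger lip, with free space below
- cuvette: amber reference cuvette with a white stopper, 12.5 x 12.5 x 45 mm, standing loose in the holder in the open compartment; origin at the centre of its underside, 35 mm above the bench; its top is 25 mm below the shut lid
- cuvette_rack: white block with cuvettes, 45 x 105 x 48 mm, standing before the right part of the photometer; origin at the centre of its underside
- tube_rack: purple rack of purple-capped tubes, 75 x 150 x 120 mm; origin at the centre of its underside
- wire_rack: white open-frame tube rack with two tubes, 66 x 156 mm, 58 mm high (tubes 93 mm); origin at the centre of its underside
- dish_stack: stack of five petri dishes, 94 mm across, 71 mm high; origin at the centre of its underside
- bottle_orange: clear bottle with an orange cap, 72 mm across, 150 mm high; origin at the centre of its underside
- jar_green: clear jar with a green cap, 60 mm across, 110 mm high; origin at the centre of its underside

How it is judged (in metres and radians):
On the way, in this order (a step that is already met when the one before it is completed fails the run):
1. the falling lid is caught and rests on a finger while it is still well open (value of joint lid between 0.6 and 1.5 rad and contact force between the fingers and lid_c1 above 0.1 N), for 0.1 s.
2. the finger still carries the lid when it is nearly shut (value of joint lid between 0.01 and 0.15 rad and contact force between the fingers and lid_c1 above 0.1 N), for 0.05 s.
At the end, for the whole second after the job is handed in: the lid is fully shut (within 0.02 rad, 3 mm at the lip), the cuvette stands in its holder (within 5 mm) and the things on the bench are where they were (within 10 mm) (value of joint lid below 0.02 rad and distance of cuvette from where it was at the start of the episode below 0.005 m and distance of each of cuvette_rack, tube_rack, wire_rack, dish_stack, bottle_orange, jar_green from where it was at the start of the episode below 0.01 m); the robot touches nothing.
It fails at once if the lid falls freely further down (over 1.8 rad/s below 0.6 rad) (value of joint lid below 0.6 rad and velocity of joint lid below -1.8 rad/s).
It fails at once if the lid drops or bumps shut (over 1 rad/s, 0.14 m/s at the lip, within the last 0.15 rad) (value of joint lid below 0.15 rad and velocity of joint lid below -1 rad/s).
It fails at once if the lid is gripped: fingers press on its outer and inner side at once (contact force between the fingers and lid_c0 above 0.5 N and contact force between the fingers and lid_c1 above 0.5 N).
It fails at once if the cuvette is pushed or pulled out of its place (distance of cuvette from where it was at the start of the episode above 0.006 m).
It fails at once if a thing on the bench is moved by more than 10 mm (distance of any of cuvette_rack, tube_rack, wire_rack, dish_stack, bottle_orange, jar_green from where it was at the start of the episode above 0.01 m).
It also fails if it takes over 42 s, if anything falls off the work surface, if the arm or the gripper's body presses on something with over 40 N, if the wrist force passes 120 N, or if a joint passes its speed limit or range.

## Working session

There is one attempt and no reset: what is moved stays moved. The work goes in short steps, Python scripts to look and compute and a shell command to move; the robot and the scene stay as the last step left them, time stands still between calls to the robot, and variables do not carry over. Pictures are saved under pics/ and viewed, at most 10 in all, crops included, and the job is handed in when it is done.

```bash
ls; mkdir -p pics
python3 - <<'E'
from plant import get_obs, vision
import cv2,numpy as np
for n in("side","top"):
    c=vision.capture(n); cv2.imwrite(f"pics/{n}0.png",cv2.resize(c["pixels"][:,:,::-1],(800,600),interpolation=cv2.INTER_CUBIC)); print({k:v for k,v in c.items() if k!="pixels"})
print(get_obs())
E
```

```text
pics
{'vfov': 51.25413912039138, 'cx': 249.07210015929417, 'cy': 194.6168569171151, 'pose': array([[-9.57752723e-01,  1.88257936e-01, -2.17413593e-01,
         2.59621725e+02],
       [-2.87592655e-01, -6.28076122e-01,  7.23056602e-01,
         8.92168416e+02],
       [-4.31143120e-04,  7.55035982e-01,  6.55683216e-01,
         9.16378132e+02],
       [ 0.00000000e+00,  0.00000000e+00,  0.00000000e+00,
         1.00000000e+00]])}
{'vfov': 45.59501540544218, 'cx': 255.90900693582918, 'cy': 190.96122761975488, 'pose': array([[-1.74130558e-03,  9.96376724e-01, -8.50317059e-02,
         3.77527185e+02],
       [-9.99998173e-01, -1.80202576e-03, -6.37340184e-04,
        -6.19063138e+00],
       [-7.88260249e-04,  8.50304408e-02,  9.96378042e-01,
         1.68576948e+03],
       [ 0.00000000e+00,  0.00000000e+00,  0.00000000e+00,
         1.00000000e+00]])}
{'time': 0.1, 'joint_positions': array([-1.39099907e+00,  3.42650405e-01,  1.52491768e+00, -1.92776346e-05,
        1.27538670e+00, -1.45995596e-01]), 'dq': array([ 0.00074285, -0.00069563, -0.00115011,  0.00038476, -0.00162414,
       -0.00056332]), 'tau': array([ 1.13245100e-03, -4.32003808e+01, -2.44695103e+01,  7.19182519e-02,
        5.25323418e-02, -5.21960612e-05]), 'tool_pos': array([ 167.98440598, -497.02124066,  226.11715748]), 'tcp_rot': array([-3.14024233e+00, -1.79920249e-04,  3.25798354e-01]), 'contact_force': array([ 0.36697956,  0.16341533, -0.16426624]), 'moment': array([-0.02041239, -0.03133002, -0.03572072]), 'finger_force': 0.0, 'grip_width': 91.93318347810155}
```

View pics/side0.png

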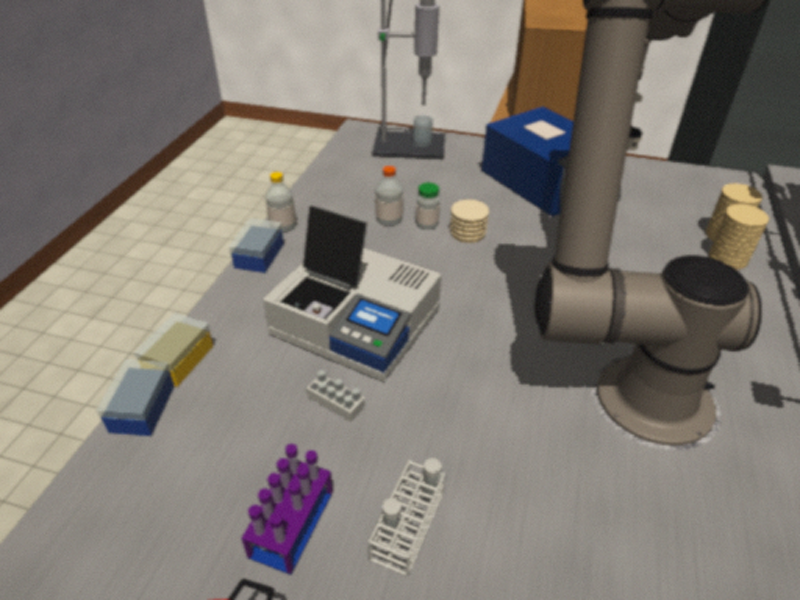

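View pics/top0.png

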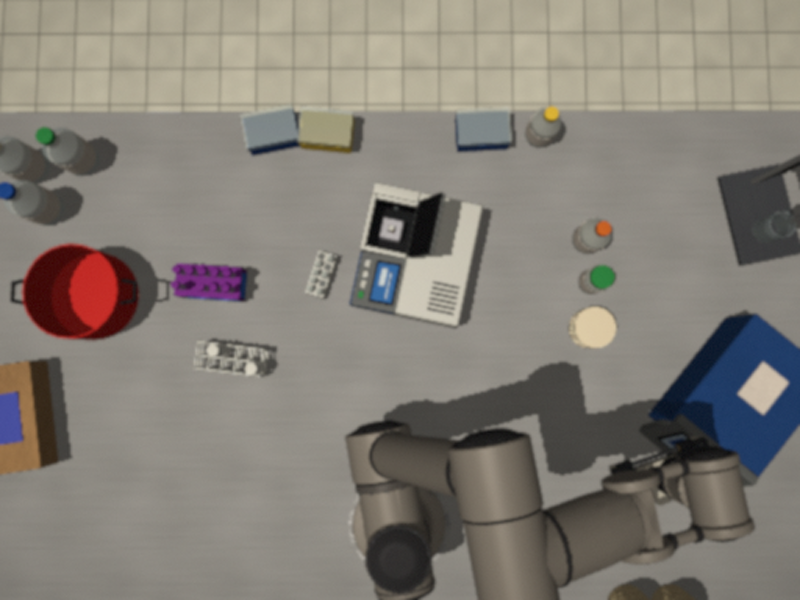

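Photometer is at top view about (350–485, 185–327), with its front facing image left (world +y) and the lid on the far side. I'll take zoomed crops for accurate corners.

Run:
```python
from plant import vision
import cv2
for n,(x0,y0,w,h) in(("top",(210,105,120,110)),("side",(160,125,130,120))):
    p=vision.capture(n)["pixels"][y0:y0+h,x0:x0+w,::-1]
    p=cv2.resize(p,None,fx=5,fy=5,interpolation=cv2.INTER_CUBIC)
    for k in range(0,w,10): cv2.putText(p,str(x0+k),(k*5,8),0,.3,(0,0,255)); cv2.line(p,(k*5,10),(k*5,16),(0,0,255))
    for k in range(0,h,10): cv2.putText(p,str(y0+k),(0,k*5+4),0,.3,(0,0,255)); cv2.line(p,(20,k*5),(26,k*5),(0,0,255))
    cv2.imwrite(f"pics/{n}1.png",p)
```

```text
(no output)
```

View pics/top1.png

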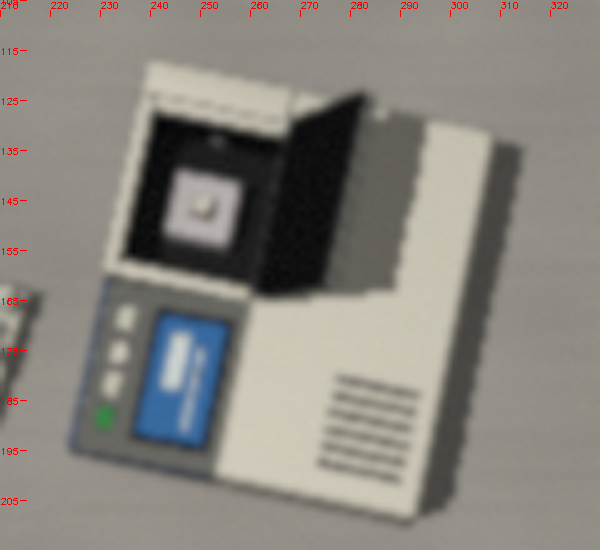

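View pics/side1.png

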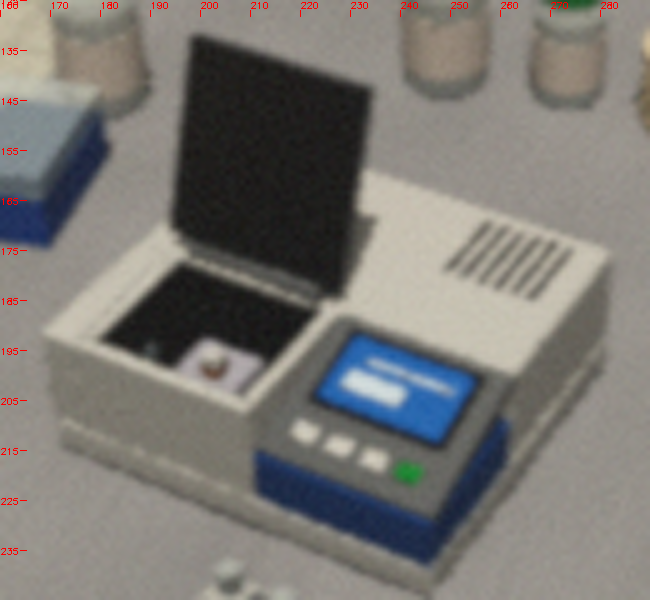

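Top crop: housing corners are at front-left (239.6,117.6), back-left (308.4,131.6) and back-right (292.6,209.2). Side crop: front-left (168.6,191.2), back-right (281.8,176), lip corners (198.6,132.2) and (234.2,143).

```bash
cat > h.py <<'E'
import numpy as np
from scipy.spatial.transform import Rotation as R
from scipy.optimize import least_squares
def proj(c,P):
    T=c["pose"]; p=(np.asarray(P)-T[:3,3])@T[:3,:3]; f=192/np.tan(np.radians(c["vfov"])/2)
    return np.c_[c["cx"]+f*p[:,0]/-p[:,2], c["cy"]-f*p[:,1]/-p[:,2]]
def w(v,P): # photometer -> world
    P=np.asarray(P,float); return R.from_euler("z",v[2]).apply(P)+[v[0],v[1],0]
def lid(th,a,b,y=50): # a along lid, b normal(outer +) -> photometer coords
    s,c=np.sin(th),np.cos(th); return [-15-a*c+b*s, y, 112+a*s+b*c]
E
python3 - <<'E'
from h import *; from plant import vision
t=vision.capture("top"); s=vision.capture("side")
F=[-125,140,105];B=[125,140,105];C=[125,-140,105]
def res(q):
    v=q[:3]; L=[lid(q[3],140,-7,114),lid(q[3],140,-7,-14)]
    r=np.r_[proj(t,w(v,[F,B,C]))-[[239.6,117.6],[308.4,131.6],[292.6,209.2]], proj(s,w(v,[F,C]+L))-[[168.6,191.2],[281.8,176],[198.6,132.2],[234.2,143]]]
    return r.ravel()
o=least_squares(res,[600,0,-1.75,1.9]); print(o.x, o.fun.reshape(-1,2).round(1))
v=o.x; print("lid dir",w([0,0,v[2]],[[1,0,0]]), "lip19",w(v,[lid(1.9,140,0)]),"hinge",w(v,[[-15,50,112]]),"lipshut",w(v,[[-155,50,105]]))
np.save("v.npy",v[:3])
E
```

```text
[611.9528318  -38.05151313  -1.78498232   1.91281874] [[-0.7 -1. ]
 [ 0.  -0.2]
 [-0.5  0.1]
 [-0.4 -0. ]
 [ 1.9 -1.3]
 [ 0.1 -0.3]
 [-0.2  0. ]]
lid dir [[-0.21255209 -0.97714974  0.        ]] lip19 [[654.37837786 -78.24819563 244.48201228]] hinge [[663.99860001 -34.02187147 112.        ]] lipshut [[693.75589233 102.77909181 105.        ]]
```

```bash
cat >> h.py <<'E'
Y0=20
def pose(x,z,phi,y=None):
    v=np.load("v.npy"); p=w(v,[[x,Y0 if y is None else y,z]])[0]
    ty=np.array([np.cos(phi),0,np.sin(phi)]); tz=np.array([np.sin(phi),0,-np.cos(phi)]); tx=np.cross(ty,tz)
    return p, R.from_euler("z",v[2])*R.from_matrix(np.c_[tx,ty,tz])
def traj(th,g=56,d=25,k=.72):
    phi=(1.2-th)*k; L=np.array(lid(th,140,-7)); 
    q=L+g/2*np.array([np.cos(phi),0,np.sin(phi)])+d*np.array([np.sin(phi),0,-np.cos(phi)]); return q[0],q[2],phi
def now():
    from plant import get_obs
    o=get_obs(); return np.array(o["tool_pos"]),R.from_euler("xyz",o["tcp_rot"]),o
def rel(t):
    p,r,_=now(); q,s=pose(*t); return np.round(r.inv().apply(q-p)/1000,4).tolist(), np.round((r.inv()*s).as_rotvec(),3).tolist()
def photo(): # tool pose in photometer frame
    p,r,_=now(); v=np.load("v.npy"); return R.from_euler("z",-v[2]).apply(p-[v[0],v[1],0]).round(1)
E
python3 - <<'E'
from h import *
print(pose(26,300,0)[0],rel((26,300,0)))
E
```

```text
[625.96947227 -67.70844807 300.        ] ([0.5714, -0.2604, -0.0734], [-0.0, 0.0, 0.54])
```

```bash
python3 -m pendant '{"dp":[[0,0,-0.06],[0.02,-0.01,-0.073],[0.07,-0.032,-0.073],[0.12,-0.055,-0.073],[0.17,-0.077,-0.073],[0.22,-0.1,-0.073],[0.27,-0.123,-0.073],[0.32,-0.146,-0.073]],"rotation":[[0,0,0],[0,0,0],[0,0,0.09],[0,0,0.18],[0,0,0.27],[0,0,0.36],[0,0,0.45],[0,0,0.54]]}' 0.056
python3 -c "
from h import *
print(photo(),rel((26,300,0)))"
```

```text
time: 1.3
tool_pos: [425.5, -254.6, 299.4]
tcp_rot: [-3.141, 0.0, -0.217]
contact_force: [0.9, -0.8, -0.6]
grip_width: 56.1
finger_force: 0.0
[ 251.2 -136.1  299.4] ([0.1555, -0.2256, -0.0006], [-0.0, 0.0, -0.003])
```

```bash
python3 -m pendant '{"dp":[[0.026,-0.038,0],[0.052,-0.075,0],[0.078,-0.113,0],[0.104,-0.15,0],[0.13,-0.188,0],[0.155,-0.225,0],[0.155,-0.225,0],[0.155,-0.225,0]],"rotation":[[0,0,0],[0,0,0],[0,0,0],[0,0,0],[0,0,0],[0,0,0],[0,0,0],[0,0,0]]}'
python3 - <<'E'
from h import *
from plant import vision
import cv2
print(photo(),rel((26,222,0)),now()[2]["joint_positions"])
s=vision.capture("side");p=s["pixels"][60:190,140:300,::-1]; cv2.imwrite("pics/s2.png",cv2.resize(p,None,fx=4,fy=4,interpolation=cv2.INTER_CUBIC))
E
```

```text
time: 2.3
tool_pos: [623.2, -69.6, 299.1]
tcp_rot: [3.141, 0.001, -0.214]
contact_force: [1.2, 0.7, 0.1]
grip_width: 56.1
finger_force: 0.0
[ 28.4  17.7 299.1] ([0.0024, -0.0025, 0.0771], [0.0, 0.001, 0.001]) [-2.33070047e-01  5.02132779e-01  1.07631965e+00 -5.03520831e-04
  1.56440071e+00  1.55139840e+00]
```

View pics/s2.png

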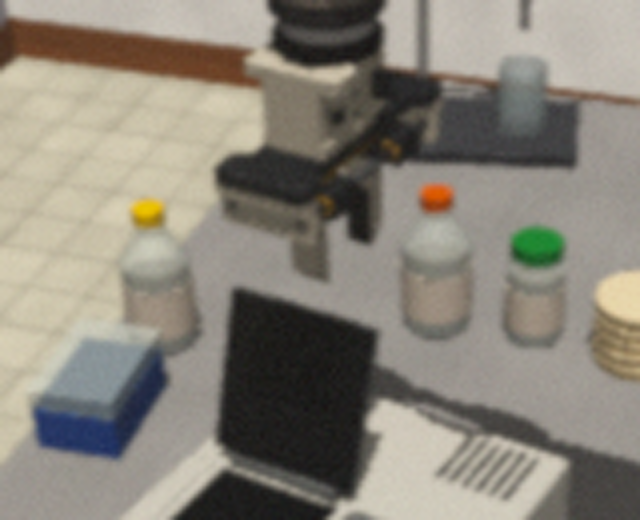

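Fingers hang above the lid lip, which sits at about (235–375, 290–330), straddling its line. Before touching the lid, I'll dry-run the tilted end pose in front of the photometer to check that it's in reach.

Run:
```python
from h import *
for th in (1.2,.6,0): print(th,np.round(traj(th),2),rel(traj(th)))
```

```text
1.2 [-44.25 214.95   0.  ] ([0.0023, -0.0733, 0.0845], [0.0, 0.001, -0.0])
0.6 [-98.6  174.29   0.43] ([0.0023, -0.1276, 0.1251], [-0.432, 0.001, -0.0])
0 [-117.81  110.06    0.86] ([0.0024, -0.1469, 0.1893], [-0.864, 0.001, -0.0])
```

```bash
python3 -m pendant '{"dp":[[0,-0.06,0],[0,-0.12,0],[0,-0.18,0],[0.002,-0.18,0.03],[0.002,-0.18,0.06],[0.002,-0.18,0.09],[0.002,-0.17,0.14],[0.002,-0.15,0.185]],"rotation":[[0,0,0],[-0.17,0,0],[-0.34,0,0],[-0.51,0,0],[-0.68,0,0],[-0.864,0,0],[-0.864,0,0],[-0.864,0,0]]}'
python3 -m pendant '{"dp":[[0,0,0],[0,0,0]],"rotation":[[0,0,0],[0,0,0]]}'
python3 - <<'E'
from h import *
print(photo(),rel(traj(0)),now()[2]["joint_positions"])
E
```

```text
time: 3.35
tool_pos: [657.0, 75.9, 112.3]
tcp_rot: [2.277, 0.002, -0.214]
contact_force: [0.6, -0.2, 0.3]
grip_width: 55.8
finger_force: 0.0
time: 3.6
tool_pos: [658.6, 76.1, 117.4]
tcp_rot: [2.279, -0.003, -0.215]
contact_force: [0.7, -0.2, 0.9]
grip_width: 55.9
finger_force: 0.0
[-121.5   21.4  117.4] ([-0.0014, -0.0032, 0.0076], [-0.001, -0.001, -0.003]) [ 0.31592928  1.00827434  0.89715408 -0.72538195  1.719395    2.17604001]
```

End pose is reachable (j4 = -0.73). Now back to above the lid.

Run:
```python
from h import *
for t in ((-150,170,.86),(-150,250,.5),(-130,300,.15),(-60,300,0),(24,300,0),(26,222,0)): print(rel(t))
```

```text
([-0.0012, 0.0214, -0.0559], [0.003, -0.001, -0.003])
([-0.0009, 0.0822, -0.1079], [0.363, -0.002, -0.003])
([-0.0007, 0.1332, -0.1252], [0.713, -0.003, -0.003])
([-0.0007, 0.1787, -0.072], [0.863, -0.003, -0.002])
([-0.0006, 0.2333, -0.0082], [0.863, -0.003, -0.002])
([-0.0009, 0.1754, 0.044], [0.863, -0.003, -0.002])
```

```bash
python3 -m pendant '{"dp":[[-0.001,0.021,-0.055],[-0.001,0.052,-0.082],[-0.001,0.082,-0.108],[-0.001,0.108,-0.117],[-0.001,0.133,-0.125],[-0.001,0.17,-0.085],[-0.001,0.205,-0.04],[-0.001,0.233,-0.008]],"rotation":[[0.08,0,-0.002],[0.22,0,-0.002],[0.36,0,-0.002],[0.53,0,-0.002],[0.7,0,-0.002],[0.863,-0.003,-0.002],[0.863,-0.003,-0.002],[0.863,-0.003,-0.002]]}'
python3 -m pendant '{"dp":[[0,0,0],[0,0,0]],"rotation":[[0,0,0],[0,0,0]]}'
python3 - <<'E'
from h import *
print(photo(),rel((26,222,0)))
E
```

```text
time: 4.6
tool_pos: [625.3, -68.1, 301.4]
tcp_rot: [3.14, -0.003, -0.214]
contact_force: [0.4, -0.1, -0.1]
grip_width: 56.0
finger_force: 0.0
time: 4.85
tool_pos: [626.3, -64.8, 299.7]
tcp_rot: [3.141, -0.001, -0.213]
contact_force: [-0.5, 0.3, -0.6]
grip_width: 55.8
finger_force: 0.0
[ 23.1  19.7 299.7] ([0.0003, 0.0029, 0.0777], [0.001, -0.001, 0.001])
```

```bash
python3 -m pendant '{"dp":[[0,0.003,0.02],[0,0.003,0.04],[0,0.003,0.06],[0,0.003,0.075],[0,0.003,0.078],[0,0.003,0.078]],"rotation":[[0,0,0],[0,0,0],[0,0,0],[0,0,0],[0,0,0],[0,0,0]]}'
python3 - <<'E'
from h import *
from plant import vision
import cv2
print(photo(),now()[2]["contact_force"])
a=vision.capture("side")["pixels"][80:190,150:290,::-1];b=vision.capture("top")["pixels"][95:205,210:330,::-1]
cv2.imwrite("pics/s3.png",cv2.resize(cv2.hconcat([a,b]),None,fx=3,fy=3,interpolation=cv2.INTER_CUBIC))
E
```

```text
time: 5.6
tool_pos: [625.2, -67.9, 219.7]
tcp_rot: [3.14, 0.003, -0.213]
contact_force: [0.3, -0.0, 1.3]
grip_width: 56.3
finger_force: 0.0
[ 26.3  19.3 219.7] [ 0.25728135 -0.01469237  1.33445879]
```

View pics/s3.png

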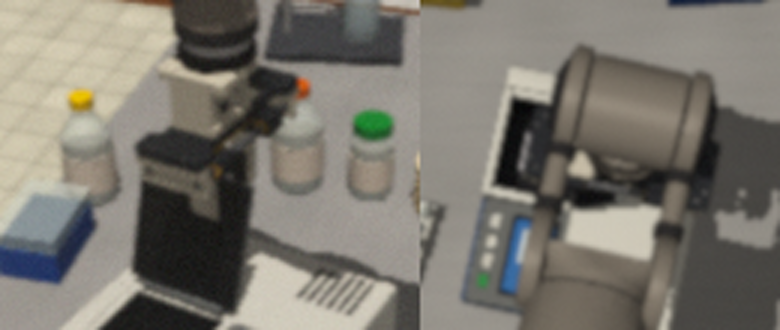

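Front finger is at (205,190), in front of the black liner, and the other finger is behind the lid. Now I push forward.

```bash
python3 -m pendant '{"dp":[[0,-0.012,0],[0,-0.022,0],[0,-0.032,0],[0,-0.041,0],[0,-0.05,0.001],[0,-0.058,0.002],[0,-0.065,0.003],[0,-0.071,0.004]],"rotation":[[0,0,0],[0,0,0],[0,0,0],[0,0,0],[0,0,0],[0,0,0],[0,0,0],[0,0,0]]}'
python3 -m pendant '{"dp":[[0,0,0],[0,0,0],[0,0,0]],"rotation":[[0,0,0],[0,0,0],[0,0,0]]}'
python3 - <<'E'
from h import *
from plant import vision
import cv2
print(photo(),rel(traj(1.2)),now()[2]["contact_force"])
a=vision.capture("side")["pixels"][80:190,150:290,::-1];b=vision.capture("top")["pixels"][95:205,210:330,::-1]
cv2.imwrite("pics/s4.png",cv2.resize(cv2.hconcat([a,b]),None,fx=3,fy=3,interpolation=cv2.INTER_CUBIC))
E
```

```text
time: 6.7
tool_pos: [640.0, 1.6, 214.9]
tcp_rot: [3.141, 0.004, -0.214]
contact_force: [-0.4, -0.9, 0.1]
grip_width: 55.9
finger_force: 0.0
time: 7.08
tool_pos: [639.9, 0.9, 215.0]
tcp_rot: [3.14, 0.003, -0.214]
contact_force: [-0.2, 0.1, -0.3]
grip_width: 56.4
finger_force: 0.0
[-44.  19. 215.] ([0.001, -0.0003, 0.0001], [0.001, 0.003, 0.0]) [-0.15382734  0.13225514 -0.293937  ]
```

View pics/s4.png

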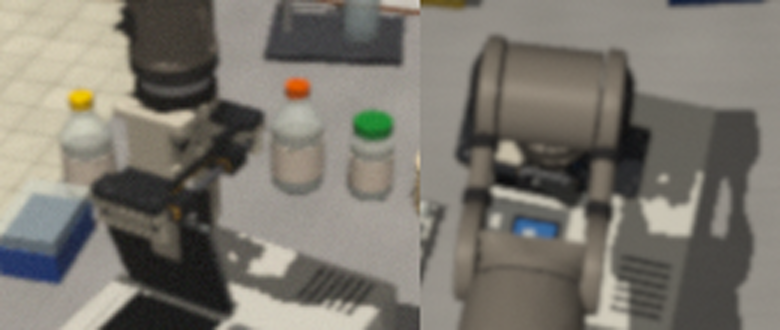

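The lid has come forward: its liner is at (110–230, 230–315) in the left half. I'll check its angle by projecting the left edge.

Run:
```python
from h import *
from plant import vision
s=vision.capture("side"); v=np.load("v.npy")
for th in (1.9,1.5,1.35,1.2,1.05):
    print(th,((proj(s,w(v,[lid(th,8,-7,114),lid(th,70,-7,114),lid(th,140,-7,114),lid(th,140,-7,-14)]))-[150,80])*3).round().tolist())
```

```text
1.9 [[132.0, 274.0], [138.0, 220.0], [145.0, 156.0], [251.0, 189.0]]
1.5 [[131.0, 277.0], [123.0, 233.0], [113.0, 178.0], [222.0, 214.0]]
1.35 [[130.0, 279.0], [117.0, 240.0], [102.0, 192.0], [211.0, 228.0]]
1.2 [[130.0, 280.0], [112.0, 248.0], [90.0, 208.0], [200.0, 245.0]]
1.05 [[130.0, 281.0], [108.0, 256.0], [80.0, 225.0], [190.0, 264.0]]
```

Run:
```python
from h import *
for th in (1.15,1.08,1.0,.92,.84,.76,.70,.66): print(th,rel(traj(th)))
```

```text
1.15 ([0.001, -0.0056, 0.0021], [-0.035, 0.003, 0.0])
1.08 ([0.001, -0.013, 0.0053], [-0.085, 0.003, 0.0])
1.0 ([0.001, -0.0212, 0.0097], [-0.143, 0.003, 0.0])
0.92 ([0.001, -0.0289, 0.0148], [-0.201, 0.003, 0.001])
0.84 ([0.0011, -0.0361, 0.0204], [-0.258, 0.003, 0.001])
0.76 ([0.0011, -0.0429, 0.0267], [-0.316, 0.003, 0.001])
0.7 ([0.0011, -0.0475, 0.0317], [-0.359, 0.003, 0.001])
0.66 ([0.0011, -0.0505, 0.0352], [-0.388, 0.003, 0.001])
```

```bash
python3 -m pendant '{"dp":[[0.001,-0.0056,0.002],[0.001,-0.013,0.0053],[0.001,-0.0212,0.0097],[0.001,-0.029,0.0148],[0.001,-0.036,0.0204],[0.001,-0.043,0.0267],[0.001,-0.0475,0.0317],[0.001,-0.0505,0.0352]],"rotation":[[-0.035,0,0],[-0.085,0,0],[-0.143,0,0],[-0.2,0,0],[-0.258,0,0],[-0.316,0,0],[-0.36,0,0],[-0.388,0,0]]}'
python3 - <<'E'
from h import *
from plant import vision
import cv2
print(photo(),traj(.66),now()[2]["contact_force"])
for th in (.66,.6,.54,.48,.42,.36,.31,.28,.26): print(th,rel(traj(th)))
a=vision.capture("side")["pixels"][80:220,150:290,::-1]
cv2.imwrite("pics/s5.png",cv2.resize(a,None,fx=4,fy=4,interpolation=cv2.INTER_CUBIC))
s=vision.capture("side"); v=np.load("v.npy")
for th in (.75,.66,.5):
    print(th,((proj(s,w(v,[lid(th,8,-7,114),lid(th,140,-7,114),lid(th,140,-7,-14)]))-[150,80])*4).round().tolist())
E
```

```text
time: 8.22
tool_pos: [651.6, 51.7, 179.1]
tcp_rot: [2.751, 0.003, -0.212]
contact_force: [0.3, 0.5, 0.4]
grip_width: 56.2
finger_force: 0.7
[-96.1  19.7 179.1] (np.float64(-94.50356474637047), np.float64(179.78648917990935), 0.3887999999999999) [0.30957667 0.4627769  0.38577003]
0.66 ([0.0003, 0.0018, -0.0], [0.002, 0.002, 0.003])
0.6 ([0.0003, -0.0041, 0.0035], [-0.041, 0.002, 0.003])
0.54 ([0.0004, -0.0097, 0.0074], [-0.085, 0.002, 0.003])
0.48 ([0.0004, -0.0151, 0.0116], [-0.128, 0.002, 0.003])
0.42 ([0.0004, -0.0202, 0.0162], [-0.171, 0.002, 0.003])
0.36 ([0.0004, -0.025, 0.021], [-0.214, 0.002, 0.003])
0.31 ([0.0005, -0.0287, 0.0253], [-0.25, 0.002, 0.003])
0.28 ([0.0005, -0.0309, 0.028], [-0.272, 0.002, 0.003])
0.26 ([0.0005, -0.0322, 0.0298], [-0.286, 0.002, 0.003])
0.75 [[173.0, 379.0], [86.0, 353.0], [231.0, 406.0]]
0.66 [[173.0, 379.0], [81.0, 370.0], [226.0, 423.0]]
0.5 [[173.0, 381.0], [75.0, 398.0], [219.0, 453.0]]
```

View pics/s5.png

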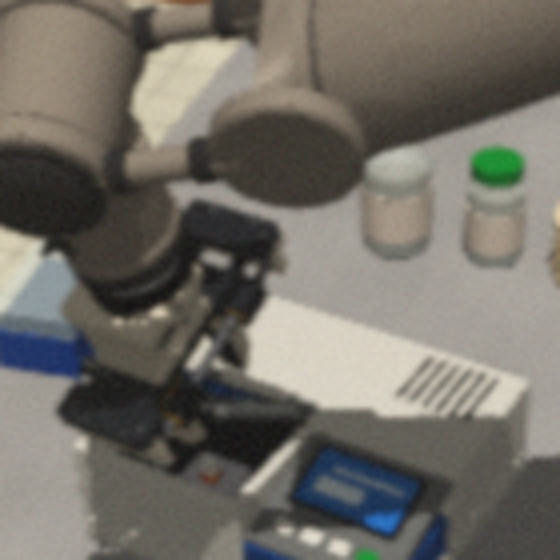

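Lid is carried between the fingers at about 0.66 rad (its right edge runs from (205,415) to (310,405), pad force 0.7 N). I continue lowering.

```bash
python3 -m pendant '{"dp":[[0,-0.0041,0.0035],[0,-0.0097,0.0074],[0,-0.015,0.0116],[0,-0.02,0.0162],[0,-0.025,0.021],[0,-0.0287,0.0253],[0,-0.031,0.028],[0,-0.0322,0.0298]],"rotation":[[-0.041,0.002,0.003],[-0.085,0.002,0.003],[-0.128,0.002,0.003],[-0.171,0.002,0.003],[-0.214,0.002,0.003],[-0.25,0.002,0.003],[-0.272,0.002,0.003],[-0.286,0.002,0.003]]}'
python3 - <<'E'
from h import *
print(photo(),traj(.26),now()[2]["contact_force"],now()[2]["finger_force"])
for th in (.24,.21,.18,.15,.13,.11,.09,.08): print(th,rel(traj(th)))
E
```

```text
time: 9.32
tool_pos: [655.1, 68.5, 139.5]
tcp_rot: [2.465, 0.001, -0.215]
contact_force: [0.2, 2.3, 0.0]
grip_width: 56.2
finger_force: 1.1
[-113.3   19.5  139.5] (np.float64(-114.60835698729427), np.float64(139.27346975447), 0.6768) [0.15305813 2.31844255 0.02020999] 1.0517065599560738
0.24 ([0.0005, -0.003, 0.0008], [-0.015, 0.001, -0.0])
0.21 ([0.0005, -0.0056, 0.0029], [-0.037, 0.001, -0.0])
0.18 ([0.0005, -0.0082, 0.0051], [-0.058, 0.001, -0.0])
0.15 ([0.0005, -0.0107, 0.0075], [-0.08, 0.001, -0.0])
0.13 ([0.0005, -0.0123, 0.0091], [-0.094, 0.001, -0.0])
0.11 ([0.0005, -0.0139, 0.0107], [-0.109, 0.001, -0.0])
0.09 ([0.0005, -0.0155, 0.0123], [-0.123, 0.001, -0.0])
0.08 ([0.0005, -0.0162, 0.0132], [-0.13, 0.001, -0.0])
```

```bash
python3 -m pendant '{"dp":[[0,-0.003,0.0008],[0,-0.0056,0.0029],[0,-0.0082,0.0051],[0,-0.0107,0.0075],[0,-0.0123,0.009],[0,-0.0139,0.0107],[0,-0.0155,0.0123],[0,-0.0162,0.0132]],"rotation":[[-0.015,0,0],[-0.037,0,0],[-0.058,0,0],[-0.08,0,0],[-0.094,0,0],[-0.109,0,0],[-0.123,0,0],[-0.13,0,0]]}'
python3 - <<'E'
from h import *
from plant import vision
import cv2
print(photo(),traj(.08),now()[2]["contact_force"],now()[2]["finger_force"])
for th in (.08,.06,.04,.02,0,-.02,-.04,-.06,-.08): print(th,rel(traj(th)))
a=vision.capture("side")["pixels"][100:220,150:290,::-1]
cv2.imwrite("pics/s6.png",cv2.resize(a,None,fx=4,fy=4,interpolation=cv2.INTER_CUBIC))
E
```

```text
time: 10.32
tool_pos: [656.2, 72.7, 119.3]
tcp_rot: [2.336, 0.0, -0.215]
contact_force: [0.0, 0.0, -0.5]
grip_width: 55.7
finger_force: 0.6
[-117.7   19.7  119.3] (np.float64(-117.68779543055278), np.float64(119.11831855742815), 0.8063999999999999) [ 0.01064565  0.02205548 -0.52520463] 0.614034365862608
0.08 ([0.0003, -0.0001, 0.0001], [-0.001, 0.001, -0.0])
0.06 ([0.0003, -0.0018, 0.0016], [-0.015, 0.001, -0.0])
0.04 ([0.0003, -0.0035, 0.0031], [-0.03, 0.001, -0.0])
0.02 ([0.0003, -0.0051, 0.0047], [-0.044, 0.001, -0.0])
0 ([0.0003, -0.0068, 0.0063], [-0.058, 0.001, -0.0])
-0.02 ([0.0003, -0.0083, 0.0079], [-0.073, 0.001, -0.0])
-0.04 ([0.0003, -0.0099, 0.0096], [-0.087, 0.001, -0.0])
-0.06 ([0.0003, -0.0114, 0.0113], [-0.102, 0.001, -0.0])
-0.08 ([0.0003, -0.0128, 0.013], [-0.116, 0.001, -0.0])
```

View pics/s6.png

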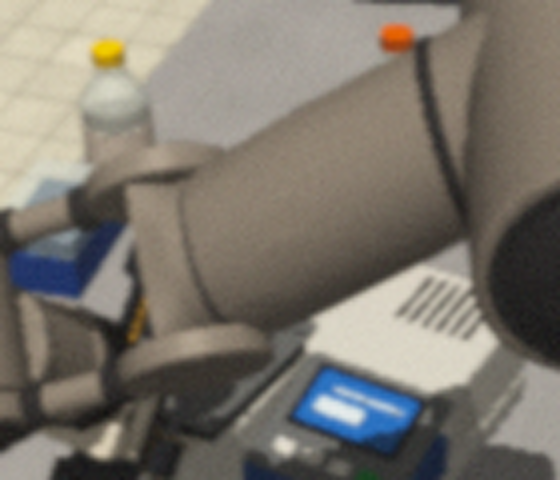

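Arm hides most of the lid, but its grey edge at (215–310, 340–430) lies just above the console. I set it down slowly.

```bash
python3 -m pendant '{"dp":[[0,-0.001,0.0008],[0,-0.0018,0.0016],[0,-0.0035,0.0031],[0,-0.005,0.0047],[0,-0.0068,0.0063],[0,-0.0083,0.0079],[0,-0.0099,0.0096],[0,-0.0114,0.0113]],"rotation":[[-0.008,0,0],[-0.015,0,0],[-0.03,0,0],[-0.044,0,0],[-0.058,0,0],[-0.073,0,0],[-0.087,0,0],[-0.102,0,0]]}'
python3 - <<'E'
from h import *
print(photo(),traj(-.06),now()[2]["contact_force"],now()[2]["finger_force"])
E
```

```text
time: 11.38
tool_pos: [656.2, 72.3, 103.4]
tcp_rot: [2.233, 0.0, -0.215]
contact_force: [0.1, -0.3, 0.2]
grip_width: 56.3
finger_force: 0.0
[-117.2   19.7  103.4] (np.float64(-117.3870629376565), np.float64(103.27668698514871), 0.9072) [ 0.05827433 -0.2799068   0.177305  ] 0.0
```

Finger is unloaded, so the lid rests on the housing. I back out along the fingers.

```bash
python3 -m pendant '{"dp":[[0,0,-0.006],[0,0,-0.015],[0,0,-0.03],[0,0,-0.05],[0,0,-0.075],[0,0,-0.1],[0,0.03,-0.14],[0,0.06,-0.17]],"rotation":[[0,0,0],[0,0,0],[0,0,0],[0,0,0],[0,0,0],[0.1,0,0],[0.25,0,0],[0.4,0,0]]}'
python3 -m pendant '{"dp":[[-0.05,0.0,-0.03],[-0.1,0.0,-0.06],[-0.15,0.0,-0.09],[-0.15,0,-0.09],[-0.15,0,-0.09]],"rotation":[[0.1,0,0],[0.2,0,0],[0.3,0,0],[0.3,0,0],[0.3,0,0]]}'
python3 - <<'E'
from h import *
from plant import vision
import cv2
print(photo())
for n in ("side","top"):
    c=vision.capture(n); a=c["pixels"][:,:,::-1].copy(); v=np.load("v.npy")
    print((proj(c,w(v,[lid(0,140,7,114),lid(0,140,7,-14),lid(0,8,7,-14)]))*1.5625).round().tolist())
    cv2.imwrite(f"pics/{n}9.png",cv2.resize(a,(800,600),interpolation=cv2.INTER_CUBIC))
E
```

```text
time: 12.38
tool_pos: [677.0, 169.1, 257.9]
tcp_rot: [2.64, -0.002, -0.213]
contact_force: [0.7, -0.5, 1.2]
grip_width: 56.1
finger_force: 0.0
time: 13.0
tool_pos: [539.8, 241.8, 334.9]
tcp_rot: [2.934, -0.001, -0.215]
contact_force: [0.5, 0.4, -0.5]
grip_width: 56.1
finger_force: 0.0
[-258.2 -130.   334.9]
[[263.0, 306.0], [318.0, 328.0], [355.0, 289.0]]
[[357.0, 189.0], [345.0, 245.0], [403.0, 257.0]]
```

View pics/side9.png

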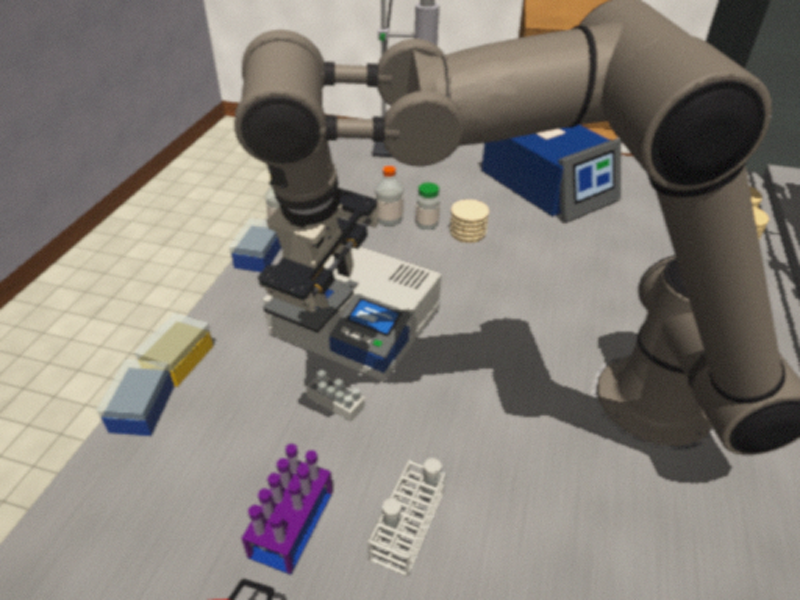

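The lid is shut: its front edge runs from (264,306) to (318,328), matching the prediction for 0 rad. The racks, bottles and dishes stand where they were, and the hand is clear.

```bash
python3 -m pendant '{"dp":[[0,0,0],[0,0,0]],"rotation":[[0,0,0],[0,0,0]]}'; python3 -c "
from plant import workorder
print(workorder.close_job())"
```

```text
time: 13.35
tool_pos: [540.1, 241.7, 333.1]
tcp_rot: [2.933, 0.002, -0.216]
contact_force: [0.5, 0.2, -0.4]
grip_width: 56.3
finger_force: 0.0
the job is handed in; nothing more can be done
None
```

I tipped the lid forward, caught it on a finger and lowered it until it lay shut, then drew the hand clear and handed the job in at about 13 s; the last picture shows the lid shut and the bench undisturbed, but the cuvette is hidden under the lid and no verdict came back.

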